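# Set the drawer interlock switch of an opened UPS by feel

## Robot

A 7-joint arm with a two-finger parallel gripper is mounted at the origin on the work surface. World frame = base frame: x ahead of the robot, y to its left, z up, the work surface at z = 0. Lengths are in m, angles in rad, forces in N, time in s.
With the tool pointing down it reaches from about 0.4 to 0.85 m from the base axis. Payload 10.4 kg.
Tool frame: the origin (TCP) lies at the centre of the arm's flange, where the gripper is bolted on; the fingertips stand 182 mm ahead of it and the grasp point (between the pads) lies 164 mm ahead of it; z points along the fingers, y is the direction in which the jaws open and shut (so a half turn about z gives the same grasp; the last joint's range is limited). The gripper opens to 87 mm and grips with 3 to 60 N. Pads are 19 mm wide; open, the fingers measure 117 mm over their backs; the gripper's body (75 mm by 190 mm) begins 51 mm behind the grasp point.
Start: joints at [1.271, 0.332, -0.065, 1.46, 0.022, 1.35, -0.088], TCP at [0.171, -0.601, 0.405] pointing down, gripper open.
Joint ranges: [-2.6, 2.6], [-0.5, 2.12], [-1.47, 1.34], [0.16, 2.42], [-1.27, 4.41], [0.06, 2.06], [-2.6, 2.6]. Speed limits (rad/s): [2.22, 2.22, 2.79, 2.79, 3.14, 3.14, 3.14].

## Interface

Orientations are given as a rotation vector (axis times angle).
In Python, from plant import sense, viewer, job_done gives the robot as it stands.
- The arm moves only by the tool carry_out, never from a script. Its argument "rows" is text: rows parted by semicolons, each of 7 numbers parted by spaces: the shift along the tool's x, y, z in m, then the turn, a rotation vector about the tool's x, y, z in rad, then the finger opening in m, from 0 to 0.087. A call has 1 to 12 rows; each row is the pose to reach, as a shift and turn from the pose commanded when the call began, along the tool's axes at that moment; what a row does not reach only later rows make up. A row lasts 1/8 s, in which the tool goes at most 62.5 mm and 10.7 degrees, less where a joint would pass 70% of its speed; a pose out of reach is approached as far as the arm can. A call with a gripper value outside its range is refused whole. The fingers move at their own pace and stop on an object; "force" is the grip in N (left out, the last holds). Time passes only in rows, so rows that repeat a pose let the fingers close. It gives the time, the measured TCP pose, the force and the opening at its end, in the units of the state.
- sense(): the state, without advancing time (a new reading comes with each control period).
- viewer.snapshot(name): name is "side" or "top" or "wrist"; returns a dict with "frame" (400x640x3 uint8, red, green, blue), "depth" (400x640 float32, m along the optical axis (not along the pixel's ray), 0 where there is no reading), "fx", "fy", "cx", "cy" (pixels), "R" (3x3) and "t" (3): a world point X has camera coordinates R X + t. Camera axes: x right, y down, z forward; pixel columns grow to the right and rows downward; lengths in m; the calibration is good to about 2 mm. A picture is of the moment at which its call begins.
- job_done(): hands the job in, once; it reports no verdict.
The state is a dict: "clock": time; "joint_pos": joint angles; "dq": joint speeds; "joint_efforts": joint torques, N m; "tool_pos": TCP position; "orientation": TCP orientation; "wrist_force": force on the tool from outside, world axes, zero at the start; "torque": the same for the moment, N m; "gripper_width": finger opening in m.
Only numpy, scipy, OpenCV 4.12 (cv2) and the standard library are available. Lean on these libraries where they do the work, as an engineer would, in place of code of your own. Each camera call takes 0.05 s, during which the arm holds its last target. There are 200 camera calls.

## Task

The cover is off this UPS for service and its battery drawer has been left part open. Push the drawer fully home, then slide the roller-lever interlock switch along its slots towards the cam on the drawer's side until you feel it click, and stop there: do not drive the lever on into its overtravel. Leave the switch standing clicked with your hand off it, the drawer still home, and everything else where it lies.

Things in the scene. Friction and masses are not known exactly. Their poses are not given: they have to be found in the camera images.
- chassis: opened 3U rack-mount UPS, a sheet-steel box 440 mm wide, 360 deep, 132 high, top cover off, fixed to the table. Origin: middle of its front face, at table height. x: horizontal, front to rear; y: to its left (electronics side); z up. The battery drawer fills its right half (-y side); the switch stands on a level bracket plate at the drawer's left.
- drawer (a joint): how far the battery drawer is pulled out, m: 0 = home against its stop with the front plate flush with the chassis front, up to 0.16 out. It starts 45 to 90 mm out. It runs along the chassis x axis with about 6 N of drag and stays where it is left.
- drawer_front (a point): point on the outer face of the drawer's front plate (205 mm wide, top edge 129 mm above the table), at mid-width, 95 mm above the table. The plate is plain here; a bow handle (110 mm wide, standing 33 mm out) sits lower, 45 mm above the table. Axes as the chassis; pushing along +x shuts the drawer.
- cam (a point): middle of the steel cam rail on the left (+y) outer side of the drawer, 102 mm above the table. Its flat faces chassis +y, reaches 37 mm in front of and 27 mm behind this point, and is 28 mm high. It travels with the drawer; with the drawer home this point lies straight across from the roller (same chassis x).
- switch_back (a point): centre of the flat back face (facing chassis +y) of the interlock switch, 102 mm above the table: a grey die-cast block 64 mm long (chassis x), 34 across (y), 28 high, black cover and two screws on top, lying on a bracket plate whose top is 88 mm above the table. The chassis rim is 132 mm high. 40 mm behind the face (+y) is free above the bracket. Axes as the chassis.
- switch (a joint): travel of the switch block along the two slots of its bracket, m: 0 = farthest from the drawer, growing up to 0.040 as it slides towards the drawer (chassis -y direction). Its screws are only nipped up: it slides with about 7 N of steady drag and stays where it is left, also against the lever's spring.
- roller (a point): centre of the black roller (16 mm diameter, 11 high, upright axis) of the switch's lever, 102 mm above the table. The lever (55 mm, hinge to roller) runs along the block's drawer-side (-y) face, hinged near its front end; free, the roller centre stands 41 mm from the block's centre line towards the drawer; pressed, it swings towards the block.
- contact (a joint): snap contact hidden in the switch, m: 0 free, past 0.000075 once clicked, 0.000245 at the overtravel limit; below this reading's noise, so feel it. Pushing the block costs, beyond its drag: about 1 N from the roller's touch on, for 1 to 8 mm (differs by switch); then a rise to 8 N in 2-3 mm; then the click, a sudden drop of 4 N (the block may jump 2 mm); the limit is some 3.5 mm past the click.
- fan_center (a point): bystander, to be left where it lies: centre of a loose black spare fan, 80 x 80 x 25 mm, lying in the chassis on the power-supply box at the left of the switch bracket.
- screwdriver_grip (a point): bystander, to be left where it lies: handle of a screwdriver 200 mm long lying on the table at the left of the drawer; x runs to the tip.
- spare_battery_center (a point): bystander, to be left where it lies: centre of a black battery block, 65 x 151 x 94 mm, on the table at the right of the UPS.
- tape_center (a point): bystander, to be left where it lies: centre of a grey tape roll, 90 mm across, 24 mm high, on the table at the right.
- multimeter_center (a point): bystander, to be left where it lies: centre of a black multimeter, 185 x 88 x 38 mm, on the table at the left.
- mug_center (a point): bystander, to be left where it lies: centre of a white mug, 82 mm across, 95 mm high, on the table at the left.
- screw_jar_center (a point): bystander, to be left where it lies: centre of a jar, 64 mm across, 75 mm high, on the table at the right.

How it is judged:
On the way, in this order (a step that is already met when the one before it is completed fails the run):
1. the drawer is pushed fully home (value of joint drawer below 0.002 m), for 0.2 s.
2. the switch has clicked (value of joint drawer below 0.002 m and value of joint contact above 7.5e-05 m), for 0.3 s.
At the end, for the whole second after the job is handed in: The drawer is within 2 mm of its stop, and the switch, standing still by itself with its roller on the drawer's cam, has clicked (snap contact past 0.075 mm) without passing its overtravel limit (0.245 mm): a window of about 3.5 mm of sliding (all of step 2 and not (value of joint contact above 0.000245 m) and velocity of joint switch between -0.002 and 0.002 m/s); the robot touches nothing.
It fails at once if the switch lever is driven past its overtravel limit (value of joint contact above 0.000245 m).
It fails at once if a bystander is moved by more than 30 mm (distance of any of fan_center, screwdriver_grip, spare_battery_center, tape_center, multimeter_center, mug_center, screw_jar_center from where it was at the start of the episode above 0.03 m).
It also fails if it takes over 67 s, if anything falls off the work surface, if the arm or the gripper's body presses on something with over 40 N, if the wrist force passes 120 N, or if a joint passes its speed limit or range.

## Working session

There is one attempt and no reset: what is moved stays moved. The work goes in short steps, Python scripts to look and compute and a tool call to move; the robot and the scene stay as the last step left them, time stands still between calls to the robot, and variables do not carry over. Pictures are saved under pics/ and viewed, about 8 in all and at most 12, crops included, and the job is handed in when it is done.

Besides the shell and the picture viewer there is one more tool, called after "Request:" by a JSON object that holds its "name" and its "arguments". carry_out: Moves the arm, as the interface text tells. Its arguments: {"type":"object","properties":{"rows":{"type":"string"},"force":{"type":"number"}},"required":["rows"]}

```bash
mkdir -p pics; cat > h.py <<'E'
import numpy as np, cv2
from plant import sense, viewer, job_done
def snap(n,save=None):
    s=viewer.snapshot(n)
    if save: cv2.imwrite('pics/'+save,s['frame'][:,:,::-1])
    return s
def cloud(s):
    d=s['depth']; v,u=np.mgrid[:d.shape[0],:d.shape[1]]
    C=np.stack([(u-s['cx'])/s['fx']*d,(v-s['cy'])/s['fy']*d,d],-1)
    P=(C-s['t'])@s['R']; P[d==0]=np.nan
    return P
def proj(s,X):
    c=np.asarray(X)@np.array(s['R']).T+s['t']; return np.stack([c[...,0]/c[...,2]*s['fx']+s['cx'],c[...,1]/c[...,2]*s['fy']+s['cy']],-1)
E
python3 - <<'E'
from h import *
for n in('top','side'):
    s=snap(n,n+'1.png'); np.savez(n+'1.npz',**s); print(n,s['fx'],s['R'],s['t'])
print(sense())
E
```

```text
top 378.1421442521226 [[-0.00433679 -0.99993835 -0.01022177]
 [-0.9825533   0.00616152 -0.18587915]
 [ 0.18593067  0.00923732 -0.98251944]] [0.02206009 0.51637491 1.08551197]
side 464.6730962763939 [[-0.99698157 -0.07762863  0.00124681]
 [-0.05603302  0.70832837 -0.70365561]
 [ 0.05374067 -0.70160154 -0.71054009]] [0.49729694 0.07137557 1.49874212]
{'clock': 0.1, 'joint_pos': array([ 1.27140248,  0.33277205, -0.06471553,  1.4608286 ,  0.02158619,
        1.34988497, -0.08849738]), 'dq': array([-0.00040423, -0.00244314, -0.00017725, -0.0031983 , -0.00022834,
       -0.00034666,  0.00032973]), 'joint_efforts': array([ 1.93116954e-03, -6.24546504e+01,  2.54278653e-02, -3.90717137e+01,
       -6.12039724e-02,  3.66781501e-02,  1.37712814e-04]), 'tool_pos': array([ 0.17078284, -0.60109925,  0.40406999]), 'orientation': array([-3.11037676e+00, -4.33288257e-01,  3.13562335e-04]), 'wrist_force': array([-0.16284764,  1.65247527, -0.02810153]), 'torque': array([ 0.03057122, -0.00457291,  0.00379568]), 'gripper_width': 0.08651010268581193}
```

View pics/top1.png

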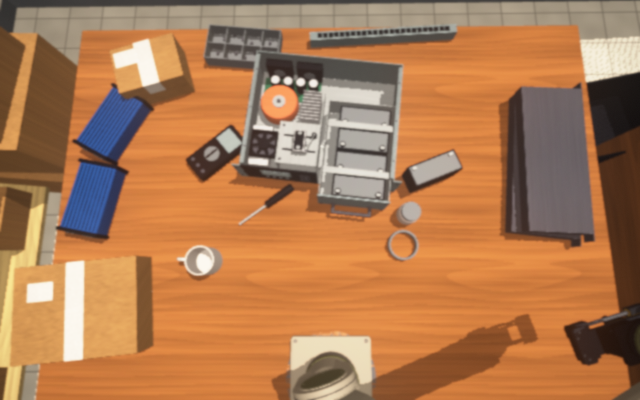

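View pics/side1.png

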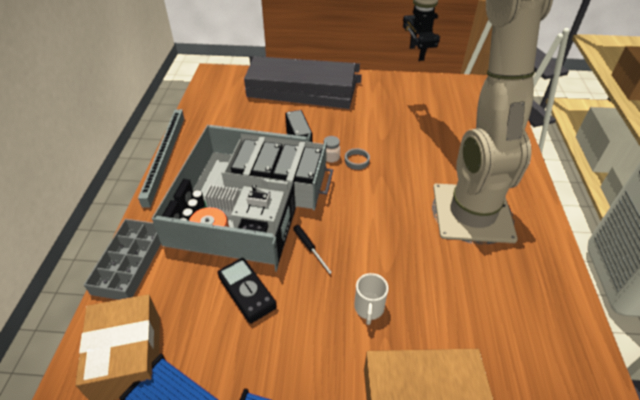

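```bash
python3 - <<'E'
from h import *
s=dict(np.load('top1.npz')); P=cloud(s); 
c=s['frame'][40:225,225:475,::-1]; cv2.imwrite('pics/crop_top.png',cv2.resize(c,None,fx=3.2,fy=3.2,interpolation=cv2.INTER_CUBIC))
# rim points
z=P[...,2]; m=(abs(z-.132)<.006); m[:, :225]=0; m[:,475:]=0; m[:40]=0;m[225:]=0
Q=P[m][:,:2]; print(len(Q)); r=cv2.minAreaRect(Q.astype(np.float32)); print(r,cv2.boxPoints(r))
for (u,v) in [(240,168),(320,198),(387,205),(300,140),(298,130),(257,55),(402,66),(350,190),(350,212),(262,142)]: print(u,v,P[v,u].round(4))
s=dict(np.load('side1.npz'));c=s['frame'][115:275,150:350,::-1]; cv2.imwrite('pics/crop_side.png',cv2.resize(c,None,fx=3.7,fy=3.7,interpolation=cv2.INTER_CUBIC))
E
```

```text
1561
((0.718489408493042, 0.019539594650268555), (0.47882479429244995, 0.42375245690345764), 83.41118621826172) [[ 0.48054165 -0.19398019]
 [ 0.9014953  -0.24260288]
 [ 0.9564372   0.23305938]
 [ 0.53548354  0.28168207]]
240 168 [0.5958 0.2579 0.0979]
320 198 [0.5063 0.025  0.0931]
387 205 [ 0.4841 -0.1662  0.0966]
300 140 [0.6734 0.0821 0.1166]
298 130 [0.7045 0.0882 0.1153]
257 55 [0.9359 0.2116 0.1315]
402 66 [ 0.8971 -0.2206  0.1289]
350 190 [ 0.5262 -0.0608  0.1074]
350 212 [ 0.4721 -0.0636  0.0457]
262 142 [0.6796 0.1981 0.0836]
```

View pics/crop_top.png

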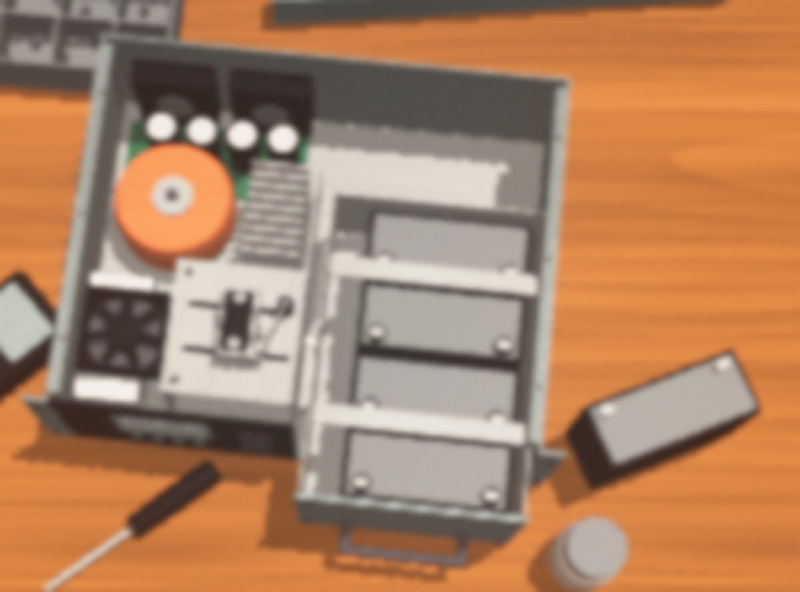

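View pics/crop_side.png

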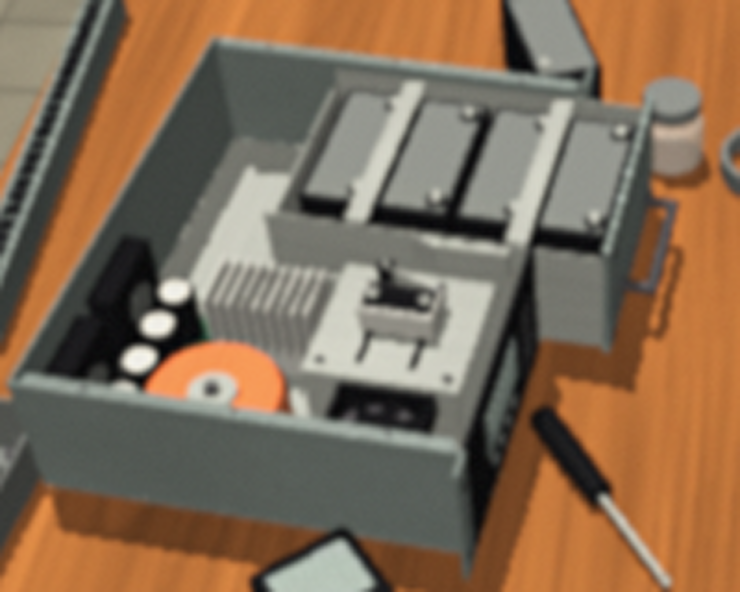

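```bash
cat >> h.py <<'E'
def ray(s,u,v,z):
    R=np.array(s['R']);d=R.T@np.array([(u-s['cx'])/s['fx'],(v-s['cy'])/s['fy'],1]);o=-R.T@np.array(s['t']);return o+d*(z-o[2])/d[2]
E
python3 - <<'E'
from h import *
s=dict(np.load('top1.npz')); P=cloud(s); z=P[...,2]
m=(abs(z-.130)<.006); m[:, :225]=0; m[:,475:]=0; m[:40]=0;m[225:]=0
Q=P[m][:,:2]
yaw=np.radians(-6.6)
for i in range(3):
    ex=np.array([np.cos(yaw),np.sin(yaw)]);ey=np.array([-ex[1],ex[0]])
    X=Q@ex;Y=Q@ey
    r=X>np.percentile(X,99.5)-.012
    l=cv2.fitLine(Q[r].astype(np.float32),cv2.DIST_HUBER,0,.01,.01).ravel(); print('rear yaw',np.degrees(np.arctan2(l[1],l[0])), r.sum())
    a=np.arctan2(l[1],l[0]); yaw=(a-np.pi/2+np.pi/2)%np.pi-np.pi/2 if 0 else ((a-np.pi/2+np.pi/2)%np.pi)-np.pi/2
ex=np.array([np.cos(yaw),np.sin(yaw)]);ey=np.array([-ex[1],ex[0]])
X=Q@ex;Y=Q@ey
for side in(-1,1):
    k=X.max()-X>.03; q=(Y*side)[(X>X.max()-.3)&(X<X.max()-.05)]; print('side',side,np.percentile(q,[90,95,99,100]))
    yl=np.percentile(q,97); r=(abs(Y*side-yl)<.008)&(X>X.max()-.3)
    l=cv2.fitLine(Q[r].astype(np.float32),cv2.DIST_HUBER,0,.01,.01).ravel(); print(' yaw',np.degrees(np.arctan(l[1]/l[0])),r.sum())
print('X rear',np.percentile(X,[99,100]),'X front',np.percentile(X,[0,1]))
t=lambda u,v,z:(lambda p:(p[:2]@ex,p[:2]@ey,p))(ray(s,225+u/3.2-.34,40+v/3.2-.34,z))
for n,a in dict(rearL=(104,38,.132),rearR=(570,80,.132),drTopL=(297,505,.129),drTopR=(524,520,.129),coverRL=(224,289,.118),coverRR=(254,292,.118),coverFL=(218,352,.118),roller=(285,303,.107),slotF=(182,347,.088),slotR=(190,303,.088),fanRR=(168,293,.1),fanFR=(160,372,.1)).items(): 
    print(n,*[np.round(x,4) for x in t(*a)])
E
```

```text
rear yaw 83.36675 333
rear yaw 83.36675 333
rear yaw 83.36675 333
side -1 [0.1162382  0.11730559 0.11837175 0.11915417]
 yaw -6.6522994 292
side 1 [0.31899777 0.32013262 0.32160108 0.32219632]
 yaw -6.6002803 267
X rear [0.92193316 0.92339809] X front [0.49958542 0.5004821 ]
rearL 0.9162 0.3193 [0.947  0.2114 0.132 ]
rearR 0.9193 -0.117 [ 0.8996 -0.2224  0.132 ]
drTopL 0.4941 0.0891 [0.5011 0.0315 0.129 ]
drTopR 0.5024 -0.1078 [ 0.4866 -0.1651  0.129 ]
coverRL 0.6876 0.1784 [0.7036 0.0978 0.118 ]
coverRR 0.6877 0.1509 [0.7005 0.0704 0.118 ]
coverFL 0.6277 0.1763 [0.6439 0.1026 0.118 ]
roller 0.6843 0.1224 [0.6938 0.0426 0.107 ]
slotF 0.6382 0.2139 [0.6587 0.1388 0.088 ]
slotR 0.6816 0.2121 [0.7015 0.132  0.088 ]
fanRR 0.6848 0.2318 [0.707  0.1511 0.1   ]
fanFR 0.6087 0.2289 [0.6311 0.1571 0.1   ]
```

```bash
cat >> h.py <<'E'
from scipy.spatial.transform import Rotation as Ro
yaw0=np.radians(-6.63)
ex=np.array([np.cos(yaw0),np.sin(yaw0),0]);ey=np.array([-ex[1],ex[0],0]);ez=np.array([0,0,1.])
def plan(X,Y,tipz,phi,st=None):
    "tool x at chassis yaw phi(deg), c-frame X,Y, fingertip height"
    st=st or sense(); A=Ro.from_rotvec(st['orientation'])
    tx=np.cos(np.radians(phi))*ex+np.sin(np.radians(phi))*ey
    B=Ro.from_matrix(np.stack([tx,np.cross(-ez,tx),-ez],1))
    p=X*ex+Y*ey+(tipz+.182)*ez
    print(np.round(A.inv().apply(p-st['tool_pos']),4),np.round((A.inv()*B).as_rotvec(),4))
def cpos(st=None):
    st=st or sense();p=st['tool_pos'];f=st['wrist_force'];o=Ro.from_rotvec(st['orientation']).as_matrix()
    print('t',st['clock'],'X %.4f Y %.4f tip %.4f'%(p@ex,p@ey,p[2]-.182),'F',np.round([f@ex,f@ey,f[2]],2),'phi',np.degrees(np.arctan2(o[:,0]@ey,o[:,0]@ex)).round(2),'tilt',np.round(o[:2,2],4))
E
python3 -c "
from h import *
cpos();plan(.455,-.009,.15,0)"
```

```text
t 0.1 X 0.2390 Y -0.5774 tip 0.2221 F [-0.35  1.62 -0.03] phi 22.49 tilt [-0.0004  0.0011]
[ 0.417  -0.4424  0.0726] [-1.200e-03  3.000e-04  3.925e-01]
```

Request:
{"name": "carry_out", "arguments": {"rows": "0.417 -0.4424 0.0726 0 0 0.3925 0;0.417 -0.4424 0.0726 0 0 0.3925 0;0.417 -0.4424 0.0726 0 0 0.3925 0;0.417 -0.4424 0.0726 0 0 0.3925 0;0.417 -0.4424 0.0726 0 0 0.3925 0;0.417 -0.4424 0.0726 0 0 0.3925 0;0.417 -0.4424 0.0726 0 0 0.3925 0;0.417 -0.4424 0.0726 0 0 0.3925 0;0.417 -0.4424 0.0726 0 0 0.3925 0;0.417 -0.4424 0.0726 0 0 0.3925 0;0.417 -0.4424 0.0726 0 0 0.3925 0;0.417 -0.4424 0.0726 0 0 0.3925 0", "force": 30}}

```text
clock: 1.6
tool_pos: [0.4508, -0.0622, 0.3319]
orientation: [3.136, -0.182, -0.001]
wrist_force: [-0.7, -0.1, 0.1]
gripper_width: 0.0002
```

```bash
python3 -c "
from h import *
cpos();plan(.465,-.009,.08,0)"
```

```text
t 1.6 X 0.4550 Y -0.0097 tip 0.1499 F [-0.65 -0.19  0.13] phi -0.01 tilt [-0.0008 -0.0002]
[ 0.0101 -0.0007  0.0699] [ 0.0003  0.0008 -0.0001]
```

Request:
{"name": "carry_out", "arguments": {"rows": "0.005 0 0.035 0 0 0 0;0.01 0 0.07 0 0 0 0;0.01 0 0.07 0 0 0 0;0.02 0 0.07 0 0 0 0;0.028 0 0.07 0 0 0 0;0.036 0 0.07 0 0 0 0;0.044 0 0.07 0 0 0 0;0.052 0 0.07 0 0 0 0;0.06 0 0.07 0 0 0 0;0.068 0 0.07 0 0 0 0;0.076 0 0.07 0 0 0 0;0.084 0 0.07 0 0 0 0"}}

```text
clock: 3.1
tool_pos: [0.5345, -0.0715, 0.2625]
orientation: [3.136, -0.182, -0.003]
wrist_force: [-5.8, 0.9, 4.9]
gripper_width: 0.0008
```

```bash
python3 -c "
from h import *
cpos()"
```

```text
t 3.1 X 0.5392 Y -0.0093 tip 0.0805 F [-5.84  0.21  4.89] phi -0.01 tilt [-0.0018 -0.0004]
```

Request:
{"name": "carry_out", "arguments": {"rows": "0.003 0 0 0 0 0 0;0.006 0 0 0 0 0 0;0.008 0 0 0 0 0 0;0.009 0 0 0 0 0 0;0.01 0 0 0 0 0 0;0.01 0 0 0 0 0 0"}}

```text
clock: 3.85
tool_pos: [0.5443, -0.0725, 0.2624]
orientation: [3.136, -0.182, -0.002]
wrist_force: [-4.9, -0.0, 3.0]
gripper_width: 0.0004
```

Request:
{"name": "carry_out", "arguments": {"rows": "0.001 0 0 0 0 0 0;0.002 0 0 0 0 0 0;0.003 0 0 0 0 0 0;0.003 0 0 0 0 0 0"}}

```text
clock: 4.35
tool_pos: [0.5467, -0.0728, 0.2623]
orientation: [3.136, -0.182, -0.005]
wrist_force: [-10.6, 1.3, 7.3]
gripper_width: 0.0004
```

```bash
python3 -c "
from h import *
cpos()"
```

```text
t 4.35 X 0.5514 Y -0.0092 tip 0.0803 F [-10.66   0.11   7.29] phi 0.0 tilt [-0.0031 -0.0004]
```

Request:
{"name": "carry_out", "arguments": {"rows": "0.001 0 0 0 0 0 0;0.002 0 0 0 0 0 0;0.002 0 0 0 0 0 0;0.002 0 0 0 0 0 0"}}

```text
clock: 4.85
tool_pos: [0.5474, -0.0727, 0.2622]
orientation: [3.135, -0.181, -0.012]
wrist_force: [-22.7, 2.1, 17.7]
gripper_width: 0.0004
```

```bash
python3 -c "
from h import *
cpos()"
```

```text
t 4.85 X 0.5521 Y -0.0091 tip 0.0802 F [-22.78  -0.57  17.67] phi 0.01 tilt [-0.0076 -0.0006]
```

Request:
{"name": "carry_out", "arguments": {"rows": "-0.02 0 0 0 0 0 0;-0.04 0 0 0 0 0 0;-0.04 0 -0.05 0 0 0 0;-0.04 0 -0.1 0 0 0 0"}}

```text
clock: 5.35
tool_pos: [0.5095, -0.0685, 0.3637]
orientation: [3.136, -0.181, 0.0]
wrist_force: [0.4, 0.1, -0.6]
gripper_width: 0.0003
```

```bash
python3 -c "
from h import *
cpos();print(sense()['joint_pos'].round(3))
s=snap('wrist','w1.png');np.savez('w1.npz',**s)
plan(.658,.203,.17,90);plan(.658,.203,.17,-90)
s=dict(np.load('top1.npz'));P=cloud(s)
C=np.stack([P@ex,P@ey,P[...,2]],-1)
for v in range(126,160,3): print(v,[tuple((C[v,u]*1000).round().astype(int)) if np.isfinite(C[v,u,0]) else 0 for u in range(270,330,4)])
"
```

```text
t 5.35 X 0.5140 Y -0.0092 tip 0.1817 F [ 0.4   0.1  -0.57] phi 0.01 tilt [ 0.0002 -0.    ]
[ 0.596  0.164 -0.6    1.78   0.098  1.227 -1.718]
[ 0.1423 -0.2116  0.0198] [ 0.0079 -0.0066 -1.5703]
[ 0.1423 -0.2116  0.0198] [-0.0066 -0.0079  1.5713]
126 [(np.int64(732), np.int64(273), np.int64(10)), (np.int64(734), np.int64(260), np.int64(9)), (np.int64(738), np.int64(249), np.int64(3)), (np.int64(707), np.int64(222), np.int64(87)), (np.int64(708), np.int64(209), np.int64(89)), (np.int64(709), np.int64(197), np.int64(90)), (np.int64(712), np.int64(186), np.int64(86)), (np.int64(713), np.int64(174), np.int64(86)), (np.int64(713), np.int64(162), np.int64(88)), (np.int64(714), np.int64(150), np.int64(90)), (np.int64(718), np.int64(138), np.int64(84)), (np.int64(717), np.int64(126), np.int64(88)), (np.int64(718), np.int64(114), np.int64(89)), (np.int64(746), np.int64(106), np.int64(22)), (np.int64(710), np.int64(89), np.int64(117))]
129 [(np.int64(704), np.int64(262), np.int64(61)), (np.int64(723), np.int64(259), np.int64(11)), (np.int64(725), np.int64(246), np.int64(9)), (np.int64(699), np.
[... 6797 characters left out ...]
(14))]
159 [(np.int64(617), np.int64(254), np.int64(31)), (np.int64(624), np.int64(245), np.int64(11)), (np.int64(604), np.int64(220), np.int64(88)), (np.int64(605), np.int64(208), np.int64(89)), (np.int64(606), np.int64(196), np.int64(88)), (np.int64(608), np.int64(185), np.int64(86)), (np.int64(609), np.int64(173), np.int64(88)), (np.int64(610), np.int64(161), np.int64(88)), (np.int64(612), np.int64(150), np.int64(87)), (np.int64(613), np.int64(138), np.int64(87)), (np.int64(615), np.int64(126), np.int64(86)), (np.int64(616), np.int64(114), np.int64(87)), (np.int64(635), np.int64(106), np.int64(27)), (np.int64(611), np.int64(90), np.int64(113)), (np.int64(641), np.int64(81), np.int64(14))]
```

View pics/w1.png

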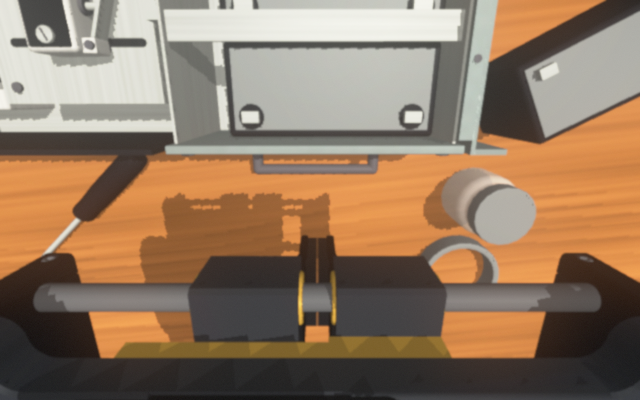

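Request:
{"name": "carry_out", "arguments": {"rows": "0.1423 -0.2116 0.0198 -0.0066 -0.0079 1.5713 0;0.1423 -0.2116 0.0198 -0.0066 -0.0079 1.5713 0;0.1423 -0.2116 0.0198 -0.0066 -0.0079 1.5713 0;0.1423 -0.2116 0.0198 -0.0066 -0.0079 1.5713 0;0.1423 -0.2116 0.0198 -0.0066 -0.0079 1.5713 0;0.1423 -0.2116 0.0198 -0.0066 -0.0079 1.5713 0;0.1423 -0.2116 0.0198 -0.0066 -0.0079 1.5713 0;0.1423 -0.2116 0.0198 -0.0066 -0.0079 1.5713 0;0.1423 -0.2116 0.0198 -0.0066 -0.0079 1.5713 0;0.1423 -0.2116 0.0198 -0.0066 -0.0079 1.5713 0;0.1423 -0.2116 0.0198 -0.0066 -0.0079 1.5713 0;0.1423 -0.2116 0.0198 -0.0066 -0.0079 1.5713 0"}}

```text
clock: 6.9
tool_pos: [0.6671, 0.0725, 0.3023]
orientation: [-2.296, 2.079, 0.11]
wrist_force: [0.2, -2.2, 0.9]
gripper_width: 0.0006
```

```bash
python3 -c "
from h import *
cpos();print(sense()['joint_pos'].round(3))
s=snap('wrist','w2.png');np.savez('w2.npz',**s)
plan(.658,.203,.094,-90)
print(proj(s,[.658*ex+.181*ey+.102*ez,.658*ex+.085*ey+.102*ez,.684*ex+.122*ey+.102*ez]))
"
```

```text
t 6.9 X 0.6542 Y 0.1490 tip 0.1203 F [ 0.44 -2.14  0.88] phi -77.72 tilt [-0.024  0.079]
[-0.928  0.94   1.331  1.488 -0.977  1.483 -2.603]
[-0.0605 -0.0175  0.0309] [0.0208 0.0759 0.1964]
[[295.49315351 258.30319867]
 [329.37903131 107.77961386]
 [270.07460888 163.60600342]]
```

View pics/w2.png

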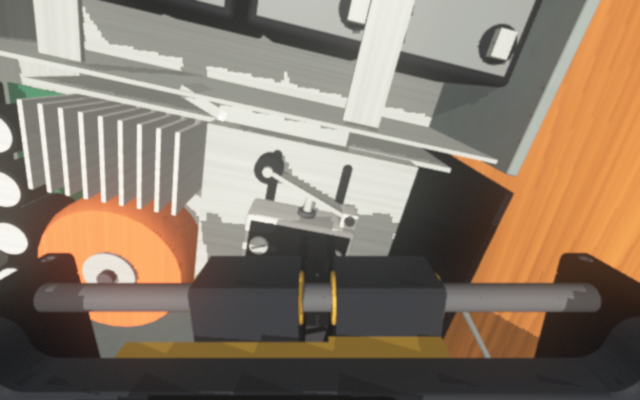

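```bash
python3 -c "
from h import *
plan(.65,.16,.18,-77.7);plan(.62,.18,.18,0)
"
```

```text
[-0.0267 -0.0001 -0.0578] [ 0.0126  0.0776 -0.0182]
[-0.052   0.0254 -0.0555] [-0.0421  0.074  -1.3736]
```

Request:
{"name": "carry_out", "arguments": {"rows": "-0.0267 0 -0.0578 0.0126 0.0776 -0.0182 0;-0.052 0.0254 -0.0555 -0.0421 0.074 -1.3736 0;-0.052 0.0254 -0.0555 -0.0421 0.074 -1.3736 0;-0.052 0.0254 -0.0555 -0.0421 0.074 -1.3736 0;-0.052 0.0254 -0.0555 -0.0421 0.074 -1.3736 0;-0.052 0.0254 -0.0555 -0.0421 0.074 -1.3736 0;-0.052 0.0254 -0.0555 -0.0421 0.074 -1.3736 0;-0.052 0.0254 -0.0555 -0.0421 0.074 -1.3736 0;-0.052 0.0254 -0.0555 -0.0421 0.074 -1.3736 0;-0.052 0.0254 -0.0555 -0.0421 0.074 -1.3736 0"}}

```text
clock: 8.2
tool_pos: [0.6376, 0.1085, 0.3678]
orientation: [-3.135, 0.178, -0.004]
wrist_force: [0.6, -0.3, -0.1]
gripper_width: 0.0002
```

```bash
python3 -c "
from h import *
cpos();print(sense()['joint_pos'].round(3))
plan(.658,.205,.18,90);plan(.658,.205,.094,90)
"
```

```text
t 8.2 X 0.6208 Y 0.1814 tip 0.1858 F [ 0.62 -0.21 -0.13] phi 0.13 tilt [0.0026 0.0012]
[-0.989  0.634  1.124  1.494 -0.578  1.374 -1.513]
[ 0.0373 -0.0235  0.006 ] [ 8.0000e-04 -3.1000e-03 -1.5686e+00]
[ 0.037  -0.0234  0.092 ] [ 8.0000e-04 -3.1000e-03 -1.5686e+00]
```

Request:
{"name": "carry_out", "arguments": {"rows": "0.0373 -0.0235 0.006 0 0 -1.5686 0;0.0373 -0.0235 0.006 0 0 -1.5686 0;0.0373 -0.0235 0.006 0 0 -1.5686 0;0.0373 -0.0235 0.006 0 0 -1.5686 0;0.0373 -0.0235 0.006 0 0 -1.5686 0;0.0373 -0.0235 0.006 0 0 -1.5686 0;0.0373 -0.0235 0.006 0 0 -1.5686 0;0.0373 -0.0235 0.006 0 0 -1.5686 0;0.0373 -0.0235 0.006 0 0 -1.5686 0;0.0373 -0.0235 0.006 0 0 -1.5686 0;0.0373 -0.0235 0.006 0 0 -1.5686 0"}}

```text
clock: 9.57
tool_pos: [0.6772, 0.1279, 0.3615]
orientation: [2.345, 2.09, 0.003]
wrist_force: [0.2, 0.3, -0.4]
gripper_width: 0.0004
```

```bash
python3 -c "
from h import *
cpos();print(sense()['joint_pos'].round(3))
plan(.658,.205,.096,90)
s=snap('top','t2.png');np.savez('t2.npz',**s);s=snap('side','s2.png');np.savez('s2.npz',**s)
c=[cv2.resize(cv2.imread('pics/'+n)[a:a+100,b:b+160],None,fx=5,fy=3,interpolation=2)  for n,a,b in (('t2.png',90,230),('s2.png',140,190))]
cv2.imwrite('pics/c2.png',np.vstack(c))
"
```

```text
t 9.575 X 0.6579 Y 0.2052 tip 0.1795 F [ 0.21  0.32 -0.38] phi 90.06 tilt [0.002  0.0008]
[-0.744  0.586  0.746  1.361 -0.396  1.343 -0.11 ]
[-0.0003 -0.      0.0835] [ 0.0019 -0.001   0.001 ]
```

View pics/c2.png

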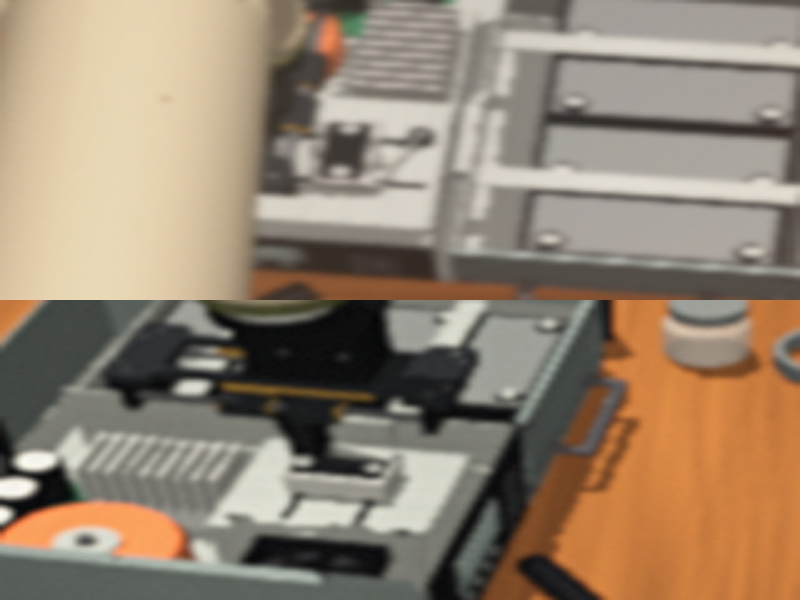

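Request:
{"name": "carry_out", "arguments": {"rows": "0 0 0.03 0 0 0 0;0 0 0.06 0 0 0 0;0 0 0.0835 0.0019 -0.001 0.001 0;0 0 0.0835 0.0019 -0.001 0.001 0;0 0 0.0835 0.0019 -0.001 0.001 0"}}

```text
clock: 10.3
tool_pos: [0.6777, 0.128, 0.2793]
orientation: [2.343, 2.092, 0.002]
wrist_force: [-0.0, -0.3, 0.3]
gripper_width: 0.0004
```

```bash
python3 -c "
from h import *
cpos()
s=snap('side','s3.png');np.savez('s3.npz',**s)
s=snap('top','t3.png');
c=[cv2.resize(cv2.imread('pics/'+n)[a:a+100,b:b+160],None,fx=5,fy=3,interpolation=2)  for n,a,b in (('t3.png',90,230),('s3.png',140,190))]
cv2.imwrite('pics/c3.png',np.vstack(c))
"
```

```text
t 10.3 X 0.6584 Y 0.2053 tip 0.0973 F [ 0.03 -0.25  0.31] phi 90.16 tilt [0.0016 0.0005]
```

View pics/c3.png

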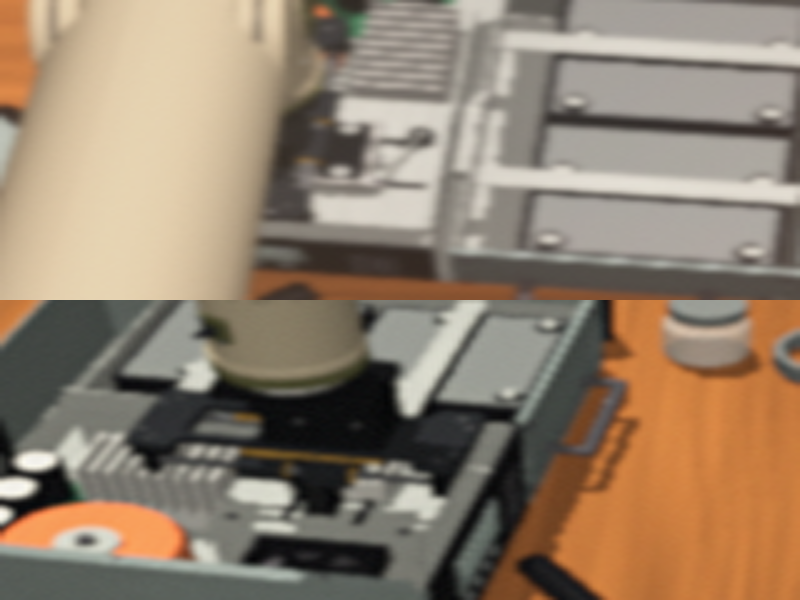

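Request:
{"name": "carry_out", "arguments": {"rows": "-0.004 0 0 0 0 0 0;-0.008 0 0 0 0 0 0;-0.01 0 0 0 0 0 0;-0.01 0 0 0 0 0 0"}}

```text
clock: 10.9
tool_pos: [0.6762, 0.1178, 0.2782]
orientation: [-2.343, -2.092, -0.001]
wrist_force: [-0.3, -0.7, -0.0]
gripper_width: 0.0004
```

Request:
{"name": "carry_out", "arguments": {"rows": "-0.001 0 0 0 0 0 0;-0.002 0 0 0 0 0 0;-0.003 0 0 0 0 0 0;-0.003 0 0 0 0 0 0"}}

```text
clock: 11.4
tool_pos: [0.6759, 0.1164, 0.2781]
orientation: [-2.341, -2.094, -0.003]
wrist_force: [1.0, 5.2, -0.8]
gripper_width: 0.0005
```

Request:
{"name": "carry_out", "arguments": {"rows": "-0.001 0 0 0 0 0 0;-0.002 0 0 0 0 0 0;-0.002 0 0 0 0 0 0"}}

```text
clock: 11.78
tool_pos: [0.6757, 0.1148, 0.2781]
orientation: [-2.34, -2.094, -0.004]
wrist_force: [1.7, 5.8, -0.6]
gripper_width: 0.0009
```

Request:
{"name": "carry_out", "arguments": {"rows": "-0.001 0 0 0 0 0 0;-0.002 0 0 0 0 0 0;-0.002 0 0 0 0 0 0"}}

```text
clock: 12.15
tool_pos: [0.6755, 0.1128, 0.2781]
orientation: [-2.34, -2.094, -0.004]
wrist_force: [1.5, 6.4, -1.1]
gripper_width: 0.0004
```

```bash
python3 -c "
from h import *
cpos();cpos()
s=snap('top','t4.png');np.savez('t4.npz',**s)
"
```

```text
t 12.15 X 0.6579 Y 0.1901 tip 0.0961 F [ 0.72  6.53 -1.1 ] phi 90.28 tilt [0.0008 0.0025]
t 12.15 X 0.6579 Y 0.1901 tip 0.0961 F [ 0.72  6.53 -1.1 ] phi 90.28 tilt [0.0008 0.0025]
```

Request:
{"name": "carry_out", "arguments": {"rows": "-0.001 0 0 0 0 0 0;-0.002 0 0 0 0 0 0;-0.002 0 0 0 0 0 0"}}

```text
clock: 12.58
tool_pos: [0.6753, 0.1108, 0.2781]
orientation: [-2.34, -2.094, -0.004]
wrist_force: [2.6, 6.8, -0.5]
gripper_width: 0.0006
```

Request:
{"name": "carry_out", "arguments": {"rows": "-0.001 0 0 0 0 0 0;-0.002 0 0 0 0 0 0;-0.002 0 0 0 0 0 0"}}

```text
clock: 12.95
tool_pos: [0.675, 0.1089, 0.2781]
orientation: [-2.34, -2.094, -0.003]
wrist_force: [2.6, 5.5, -0.9]
gripper_width: 0.0011
```

Request:
{"name": "carry_out", "arguments": {"rows": "-0.001 0 0 0 0 0 0;-0.002 0 0 0 0 0 0;-0.002 0 0 0 0 0 0"}}

```text
clock: 13.32
tool_pos: [0.6748, 0.1069, 0.2781]
orientation: [-2.34, -2.094, -0.004]
wrist_force: [1.1, 5.9, -2.0]
gripper_width: 0.0007
```

```bash
python3 -c "
from h import *
cpos()
s=snap('top','t5.png');np.savez('t5.npz',**s)
c=cv2.resize(cv2.imread('pics/t5.png')[110:160,270:350],None,fx=9,fy=9,interpolation=2); cv2.imwrite('pics/c5.png',c)
P=cloud(s);C=np.stack([P@ex,P@ey,P[...,2]],-1)
for v in (132,134,136,138): print(v,[tuple((C[v,u]*1000).round().astype(int).tolist()) for u in range(308,330,2) if np.isfinite(C[v,u,0])])
"
```

```text
t 13.325 X 0.6579 Y 0.1841 tip 0.0961 F [ 0.43  5.94 -2.03] phi 90.28 tilt [0.0008 0.0025]
132 [(687, 139, 114), (698, 136, 86), (698, 130, 89), (701, 124, 82), (699, 118, 88), (700, 112, 87), (703, 106, 82), (729, 104, 13), (692, 93, 114), (694, 87, 111), (731, 85, 13)]
134 [(680, 138, 116), (691, 135, 89), (693, 129, 84), (692, 123, 89), (686, 116, 108), (685, 110, 111), (700, 106, 71), (723, 103, 12), (686, 92, 113), (695, 87, 91), (726, 84, 9)]
136 [(674, 138, 116), (685, 134, 88), (685, 128, 89), (687, 123, 86), (681, 115, 104), (682, 110, 104), (684, 104, 100), (678, 97, 118), (678, 91, 118), (693, 87, 79), (719, 84, 10)]
138 [(669, 137, 114), (678, 133, 91), (680, 128, 86), (681, 122, 86), (673, 114, 109), (676, 109, 102), (693, 106, 55), (673, 97, 114), (673, 91, 117), (694, 87, 59), (711, 83, 14)]
```

View pics/c5.png

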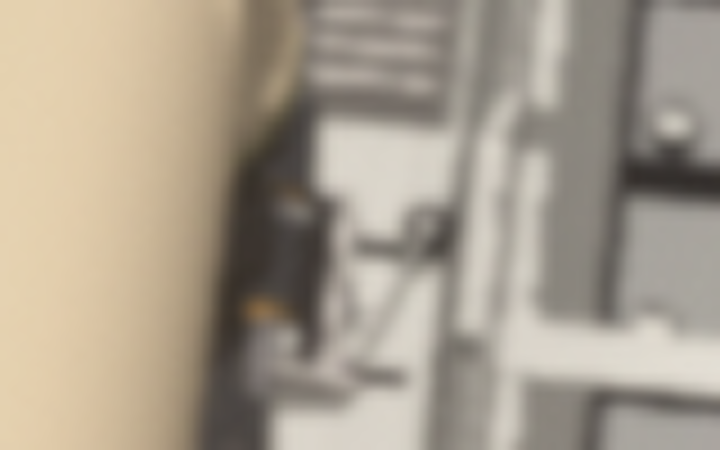

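Request:
{"name": "carry_out", "arguments": {"rows": "-0.001 0 0 0 0 0 0;-0.002 0 0 0 0 0 0;-0.002 0 0 0 0 0 0"}}

```text
clock: 13.75
tool_pos: [0.6746, 0.1049, 0.2781]
orientation: [-2.34, -2.094, -0.004]
wrist_force: [1.6, 6.6, -0.6]
gripper_width: 0.0002
```

Request:
{"name": "carry_out", "arguments": {"rows": "-0.0005 0 0 0 0 0 0;-0.001 0 0 0 0 0 0;-0.001 0 0 0 0 0 0"}}

```text
clock: 14.12
tool_pos: [0.6745, 0.104, 0.2781]
orientation: [-2.34, -2.094, -0.004]
wrist_force: [2.0, 7.2, -1.4]
gripper_width: 0.0006
```

Request:
{"name": "carry_out", "arguments": {"rows": "-0.0005 0 0 0 0 0 0;-0.001 0 0 0 0 0 0;-0.001 0 0 0 0 0 0"}}

```text
clock: 14.5
tool_pos: [0.6743, 0.103, 0.2781]
orientation: [-2.34, -2.094, -0.004]
wrist_force: [1.8, 6.6, -0.5]
gripper_width: 0.0005
```

Request:
{"name": "carry_out", "arguments": {"rows": "-0.0005 0 0 0 0 0 0;-0.001 0 0 0 0 0 0;-0.001 0 0 0 0 0 0"}}

```text
clock: 14.88
tool_pos: [0.6742, 0.102, 0.2781]
orientation: [-2.34, -2.094, -0.004]
wrist_force: [2.1, 7.5, -0.2]
gripper_width: 0.0005
```

Request:
{"name": "carry_out", "arguments": {"rows": "-0.0005 0 0 0 0 0 0;-0.001 0 0 0 0 0 0;-0.001 0 0 0 0 0 0"}}

```text
clock: 15.25
tool_pos: [0.6741, 0.101, 0.2781]
orientation: [-2.34, -2.094, -0.004]
wrist_force: [1.6, 6.9, -0.7]
gripper_width: 0.0006
```

Request:
{"name": "carry_out", "arguments": {"rows": "-0.0005 0 0 0 0 0 0;-0.001 0 0 0 0 0 0;-0.001 0 0 0 0 0 0"}}

```text
clock: 15.62
tool_pos: [0.674, 0.1002, 0.2781]
orientation: [-2.339, -2.094, -0.004]
wrist_force: [2.5, 6.0, -1.3]
gripper_width: 0.0004
```

Request:
{"name": "carry_out", "arguments": {"rows": "-0.0005 0 0 0 0 0 0;-0.001 0 0 0 0 0 0;-0.001 0 0 0 0 0 0"}}

```text
clock: 16.0
tool_pos: [0.6739, 0.0995, 0.2781]
orientation: [-2.339, -2.094, -0.004]
wrist_force: [1.0, 8.3, -1.3]
gripper_width: 0.0003
```

Request:
{"name": "carry_out", "arguments": {"rows": "-0.0005 0 0 0 0 0 0;-0.0005 0 0 0 0 0 0;-0.0005 0 0 0 0 0 0"}}

```text
clock: 16.38
tool_pos: [0.6739, 0.099, 0.2781]
orientation: [-2.339, -2.094, -0.004]
wrist_force: [1.4, 7.6, -1.0]
gripper_width: 0.0005
```

```bash
python3 -c "
from h import *
cpos()"
```

```text
t 16.375 X 0.6579 Y 0.1761 tip 0.0961 F [ 0.49  7.72 -0.99] phi 90.31 tilt [0.0008 0.0032]
```

Request:
{"name": "carry_out", "arguments": {"rows": "-0.0005 0 0 0 0 0 0;-0.001 0 0 0 0 0 0;-0.001 0 0 0 0 0 0"}}

```text
clock: 16.75
tool_pos: [0.6738, 0.0981, 0.2781]
orientation: [-2.339, -2.094, -0.004]
wrist_force: [2.2, 7.9, -1.6]
gripper_width: 0.0003
```

Request:
{"name": "carry_out", "arguments": {"rows": "-0.0005 0 0 0 0 0 0;-0.0005 0 0 0 0 0 0;-0.0005 0 0 0 0 0 0"}}

```text
clock: 17.12
tool_pos: [0.6737, 0.0978, 0.2782]
orientation: [-2.339, -2.095, -0.005]
wrist_force: [2.2, 8.7, -1.1]
gripper_width: 0.0006
```

Request:
{"name": "carry_out", "arguments": {"rows": "-0.0005 0 0 0 0 0 0;-0.001 0 0 0 0 0 0;-0.001 0 0 0 0 0 0"}}

```text
clock: 17.5
tool_pos: [0.6736, 0.0972, 0.2782]
orientation: [-2.338, -2.095, -0.006]
wrist_force: [2.8, 10.8, -1.1]
gripper_width: 0.0002
```

Request:
{"name": "carry_out", "arguments": {"rows": "-0.0005 0 0 0 0 0 0;-0.0005 0 0 0 0 0 0;-0.0005 0 0 0 0 0 0"}}

```text
clock: 17.88
tool_pos: [0.6736, 0.097, 0.2782]
orientation: [-2.338, -2.095, -0.006]
wrist_force: [2.6, 9.8, -1.8]
gripper_width: 0.0001
```

Request:
{"name": "carry_out", "arguments": {"rows": "-0.0005 0 0 0 0 0 0;-0.0005 0 0 0 0 0 0;-0.0005 0 0 0 0 0 0"}}

```text
clock: 18.25
tool_pos: [0.6736, 0.0967, 0.2782]
orientation: [-2.337, -2.095, -0.007]
wrist_force: [2.8, 10.6, -1.0]
gripper_width: 0.0007
```

Request:
{"name": "carry_out", "arguments": {"rows": "-0.0005 0 0 0 0 0 0;-0.0005 0 0 0 0 0 0;-0.0005 0 0 0 0 0 0"}}

```text
clock: 18.62
tool_pos: [0.6735, 0.0965, 0.2782]
orientation: [-2.337, -2.095, -0.007]
wrist_force: [2.2, 12.1, -1.1]
gripper_width: 0.0004
```

Request:
{"name": "carry_out", "arguments": {"rows": "-0.0005 0 0 0 0 0 0;-0.0005 0 0 0 0 0 0;-0.0005 0 0 0 0 0 0"}}

```text
clock: 19.0
tool_pos: [0.6735, 0.0963, 0.2782]
orientation: [-2.336, -2.096, -0.007]
wrist_force: [1.8, 12.5, -2.0]
gripper_width: 0.0004
```

Request:
{"name": "carry_out", "arguments": {"rows": "-0.0005 0 0 0 0 0 0;-0.0005 0 0 0 0 0 0;-0.0005 0 0 0 0 0 0"}}

```text
clock: 19.38
tool_pos: [0.6734, 0.0961, 0.2782]
orientation: [-2.336, -2.096, -0.008]
wrist_force: [3.7, 13.5, -1.8]
gripper_width: 0.0005
```

Request:
{"name": "carry_out", "arguments": {"rows": "-0.0005 0 0 0 0 0 0;-0.0005 0 0 0 0 0 0;-0.0005 0 0 0 0 0 0"}}

```text
clock: 19.75
tool_pos: [0.6734, 0.0957, 0.2782]
orientation: [-2.336, -2.096, -0.008]
wrist_force: [2.4, 14.6, -1.1]
gripper_width: 0.0005
```

Request:
{"name": "carry_out", "arguments": {"rows": "-0.0005 0 0 0 0 0 0;-0.0005 0 0 0 0 0 0;-0.0005 0 0 0 0 0 0"}}

```text
clock: 20.12
tool_pos: [0.6733, 0.0948, 0.2782]
orientation: [-2.336, -2.096, -0.007]
wrist_force: [2.2, 14.0, -1.9]
gripper_width: 0.0002
```

Request:
{"name": "carry_out", "arguments": {"rows": "-0.0003 0 0 0 0 0 0;-0.0003 0 0 0 0 0 0;-0.0003 0 0 0 0 0 0"}}

```text
clock: 20.5
tool_pos: [0.6732, 0.0935, 0.2782]
orientation: [-2.338, -2.095, -0.006]
wrist_force: [2.4, 10.2, -0.9]
gripper_width: 0.0003
```

Request:
{"name": "carry_out", "arguments": {"rows": "0.004 0 0 0 0 0 0;0.012 0 0 0 0 0 0;0.02 0 0 0 0 0 0;0.02 0 0 0 0 0 0;0.02 0 0 0 0 0 0"}}

```text
clock: 21.12
tool_pos: [0.6753, 0.1101, 0.2781]
orientation: [2.343, 2.093, 0.0]
wrist_force: [0.0, 0.5, -0.5]
gripper_width: 0.0004
```

```bash
python3 -c "
from h import *
cpos()"
```

```text
t 21.125 X 0.6581 Y 0.1873 tip 0.0961 F [-0.04  0.52 -0.49] phi 90.17 tilt [ 0.0002 -0.0001]
```

Clear of the switch; I'll rise and look.

Request:
{"name": "carry_out", "arguments": {"rows": "0.005 0 0 0 0 0 0;0.005 0 -0.05 0 0 0 0;0.005 0 -0.1 0 0 0 0;0.005 0 -0.15 0 0 0 0;0.005 0 -0.15 0 0 0 0;0.005 0 -0.15 0 0 0 0"}}

```text
clock: 21.88
tool_pos: [0.6757, 0.1154, 0.4276]
orientation: [-2.343, -2.093, -0.0]
wrist_force: [-0.3, 1.0, 0.5]
gripper_width: 0.0007
```

```bash
python3 -c "
from h import *
cpos()
s=snap('top','t6.png');np.savez('t6.npz',**s);snap('side','s6.png')
c=[cv2.resize(cv2.imread('pics/'+n)[a:a+b2,b:b+160],None,fx=5,fy=3,interpolation=2)  for n,a,b,b2 in (('t6.png',90,230,100),('s6.png',140,190,100))]
cv2.imwrite('pics/c6.png',np.vstack(c))
P=cloud(s);X=P@ex;Y=P@ey;Z=P[...,2]
m=(abs(Z-.126)<.006)&(Y<.08)&(Y>-.1)&(X<.6)&(X>.45);print('drawer front top X',np.percentile(X[m],[1,5,20,50]),m.sum())
"
```

```text
t 21.875 X 0.6579 Y 0.1926 tip 0.2456 F [-0.4   0.91  0.49] phi 90.18 tilt [-0.0002  0.0006]
drawer front top X [0.56087453 0.56121187 0.56193272 0.56355044] 176
```

View pics/c6.png

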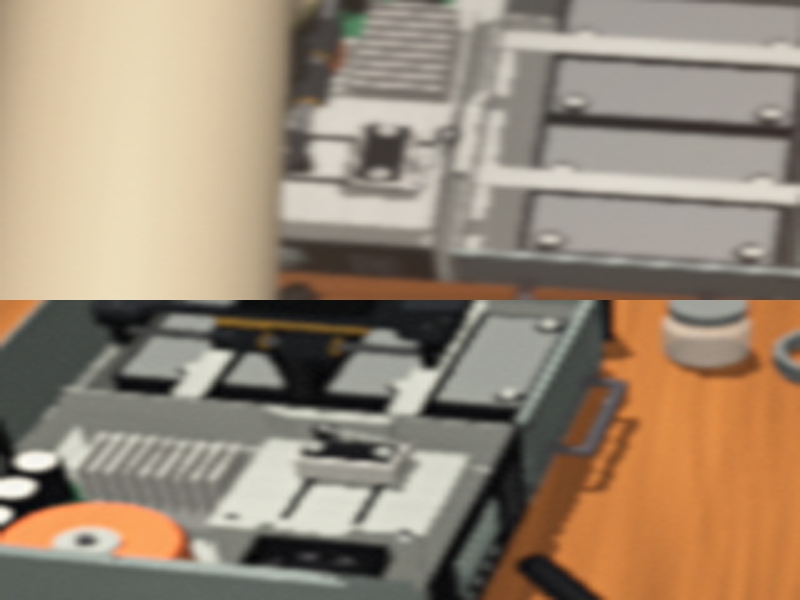

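```bash
python3 -c "
from h import *
print(job_done());cpos()"
```

```text
the job is handed in; nothing more can be done
None
the job is handed in; nothing more can be done
```

I pushed the drawer home, slid the switch towards the cam until it clicked, backed the hand off and handed the job in at about 22 s. No verdict came back.

- **Drawer:** the force rose from about 6 N to 23 N with almost no further motion, so it was against its stop. In the last image the front plate lies flush, at 0.561 m along the chassis x direction from the base axis; my estimate of home was also 0.561 m.
- **Click:** pushing cost about 6–7 N before the roller touched, then rose to about 14.6 N. It then fell to 10.2 N as the hand jumped 1.3 mm. I stopped there. The hand moved about 2.2 mm from the peak to the stop, inside the 3.5 mm window. The contact itself could not be read, so this rests on the force alone.
- **After release:** the force on the hand was near zero, and the last image shows the block still in place with the roller on the cam. I checked the bystanders by eye only. The fan, jar, tape and screwdriver that the last views partly show seemed not to have moved; the battery, multimeter and mug were out of those views.
- **Wrong turn:** before the switch push I first turned the wrist the wrong way. Its last joint read -2.603 rad, just past the listed range of -2.6. The hand also stalled above the switch, 2 mm over the block's top. I reversed it, and the next image showed the switch had not moved. That brief range reading is the one check that disagreed.

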